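Hook the slatted bread grid under the lip of its crumb tray and lower it in

ROBOT

A 6-joint arm with a two-finger parallel gripper is mounted at the origin on a cart in front of the work surface, level with it; the furniture and walls round the work are solid. World frame = base frame: x ahead of the robot, y to its left, z up, the work surface at z = 0. Lengths are in m, angles in degrees, forces in N, time in s.
With the tool pointing down it reaches from about 0.375 to 0.975 m from the base axis. Payload 3.8 kg.
Tool frame: the origin (TCP) lies midway between the tips of the shut fingers; the grasp point (between the pads) lies 19 mm behind it; z points along the fingers, y is the line along which they close (so a half turn about z gives the same grasp; the last joint's range is limited). The gripper opens to 85 mm and grips with 20 to 120 N. Pads are 22 mm wide; open, the fingers measure 114 mm over their backs; the gripper's body (76 mm by 85 mm) begins 54 mm behind the grasp point. The pads swing forward as they close: fully open they stand 13 mm farther back than shut.
Start: joints at [74.834, 15.12, 91.902, -0, 72.978, -2.114], TCP at [0.152, 0.658, 0.231] pointing down, gripper open.
Joint ranges: [-150.88, 150.88], [-54.13, 125.18], [17.81, 147.31], [-75.09, 255.09], [0, 152.58], [-146.25, 146.25]. Speed limits (degrees/s): [147.25, 147.25, 180, 180, 180, 180].

INTERFACE

Orientations are given as [roll, pitch, yaw] about the fixed x, y, z axes, in that order (R = Rz(yaw) Ry(pitch) Rx(roll)).
In Python, from rig import ctrl gives the robot as it stands.
- The arm moves only by the tool arm_command, never from a script. Its argument "moves" is a list of rows, each an object of numbers: "grip": the opening, from 0 (shut) to 1 (fully open); "x", "y", "z": the shift along the tool's x, y, z scaled (see below); "spin": the turn about the tool's z scaled (see below). A call has 1 to 8 rows; each row shifts and turns the commanded pose from where the row before left it, along the tool's axes as they then stand; what a row does not reach is not made up. The controller multiplies each number of a shift by 300 mm and each number of a turn by 90 degrees. A row lasts 1/10 s, in which the tool goes at most 50 mm and 8.59 degrees, less where a joint would pass 70% of its speed; a pose out of reach is approached as far as the arm can. A call with a number of a shift or a turn outside -1 to 1 is refused whole. A call with a gripper value outside its range is refused whole. The fingers move at their own pace and stop on an object; "squeeze" is the grip in N (left out, the last holds). Time passes only in rows, so rows that do not move let the fingers close. It gives the time, the measured TCP pose, the force, the opening and the grip force at its end, in the units of the state.
- ctrl.get_obs(): the state, without advancing time (a new reading comes with each control period).
- ctrl.grab_frame(name): name is "scene" or "top"; returns a dict with "pixels" (480x640x3 uint8, blue, green, red), "camera_matrix" (3x3 intrinsics, pixels), "rvec" (rotation vector, rad) and "tvec" (3), from world to camera coordinates, as OpenCV has them. Camera axes: x right, y down, z forward; pixel columns grow to the right and rows downward; lengths in m; the calibration is good to about 2 mm. A picture is of the moment at which its call begins. There is no depth.
- ctrl.sign_off(): hands the job in; it is judged then, once.
Trained networks look in a picture, given as the dict that the camera call returned (one of the last four; its "shot" number tells which), for a name from the list of things; names that differ only in an ending like _2 or _b are one class to them, and where a whole thing is asked for, a point or a joint stands for the part that bears it (a point fixed in the world has none). Each returns a list of dicts, best first, with "conf" (0 to 1); they miss things now and then, are a little off and sometimes report something else, mostly with a low value. They report only what shows in the picture. A call takes as long as a camera call.
- ctrl.look_for(picture, thing): "xy" ([column, row] in pixels, amid what is visible of it).
- ctrl.masks_of(picture, thing): "region" (480x640 bool, what is visible of it) and "xy" ([column, row] in pixels, amid what is visible of it).
- ctrl.spot_point(picture, thing): "xy" ([column, row] in pixels: a listed point, or the origin of a listed thing).
The state is a dict: "time": time; "joint_positions": joint angles; "joint_vel": joint speeds; "joint_efforts": joint torques, N m; "tool_pos": TCP position; "tcp_rot": TCP orientation; "wrist_force": force on the tool from outside, world axes, zero at the start; "ft_torque": the same for the moment, N m; "finger_gap": opening from 0.0 (shut) to 1.0 (fully open); "gripper_force": force on a finger pad.
Only numpy, scipy, OpenCV 4.12 (cv2) and the standard library are available. Lean on these libraries where they do the work, as an engineer would, in place of code of your own. Each camera call takes 0.05 s, during which the arm holds its last target. There are 200 camera calls.

TASK

Put the longer of the two slatted bread grids back into the wooden crumb tray: hook one of its ends under the tray's overhanging lip while the other end is still raised, then swing it down until it lies flat on the ledges inside the tray, and let go. Leave the shorter grid where it is.

Things in the scene. Friction and masses are not known exactly. Their poses are not given: they have to be found in the camera images.
- crumb_tray: Fixed open wooden tray 242x156x56 mm. Origin: centre of underside, z up. Inside 214 long (x -107..107), 132 wide. Across each end a ledge 20 deep, top at z=24 (floor z=8). The -x end, roughly towards the robot, has a wall 56 high with an inward lip (see lip_edge); other walls 38 high. A seated grid rests on both ledges: its origin at z=24, near x=0, y=0
- lip_edge (a point): Middle of the lip's free edge, underside: [-83, 0, 48] mm in the tray's frame, same axes. The lip is a flat board 8 mm thick over x=-107..-83, across the whole width; 24 mm clear between ledge and lip, closed at both sides. A 10 mm grid end tilted 18 degrees slides fully under it with about 5 mm to spare; lip edge to far wall is only 190 mm
- long_grid: Longer slatted wooden grid, loose, about 0.25 kg, 200x110x10 mm, flat on the worktop left or right of the tray. Origin: centre of underside, x along its length, z up. An upright grip in its middle, 16 thick along x, 64 long along y, z=10..52: pinch it from above, fingers closing along x. Both ends are alike; either may go under the lip, and its lengthwise x lies within 30 degrees of the robot's x
- short_grid: Shorter slatted grid of the same make, 130x110x10 mm, 0.18 kg, on the other side of the tray; same origin, axes and grip. It does not belong in this tray and stays where it is. (Wall cabinets hang over the back of the worktop from x=0.56 m, from 0.45 m up: carry low and on the robot's side of them)

How it is judged:
By the outcome, as a careful person would: the job done as asked, in the order asked, and still so for the second after the job is handed in, with the robot touching nothing.
It also fails if it takes over 45 s, if anything falls off the work surface, if the arm or the gripper's body presses on something with over 40 N, if the wrist force passes 120 N, or if a joint passes its speed limit or range.

## Working session

There is one attempt and no reset: what is moved stays moved. The work goes in short steps, Python scripts to look and compute and a tool call to move; the robot and the scene stay as the last step left them, time stands still between calls to the robot, and variables do not carry over. Pictures are saved under pics/ and viewed, at most 10 in all, crops included, and the job is handed in when it is done.

Besides the shell and the picture viewer there is one more tool, called after "Call:" as name(argument=value, ...), one argument or row to a line, values as JSON. arm_command: Moves the arm, as the interface text tells. Its arguments: {"type":"object","properties":{"moves":{"type":"array"},"squeeze":{"type":"number"}},"required":["moves"]}

```bash
mkdir -p pics; ls
cat > h.py <<'E'
import numpy as np, cv2
from rig import ctrl
def cam(f):
    return np.array(f["camera_matrix"]),cv2.Rodrigues(np.array(f["rvec"]))[0],np.array(f["tvec"]).ravel()
def onplane(f,px,z):
    K,R,t=cam(f); d=R.T@np.linalg.inv(K)@np.array([px[0],px[1],1.]); c=-R.T@t
    return c+d*(z-c[2])/d[2]
def proj(f,P):
    K,R,t=cam(f); return cv2.projectPoints(np.float64(P).reshape(-1,1,3),np.array(f["rvec"]),np.array(f["tvec"]),K,None)[0][:,0]
E
python3 - <<'E'
from h import *
o=ctrl.get_obs();print(o)
for n in("scene","top"):
    f=ctrl.grab_frame(n);cv2.imwrite(f"pics/{n}0.png",f["pixels"]);K,R,t=cam(f);print(n,K[0,0],-R.T@t)
    for th in("crumb_tray","long_grid","short_grid"):
        for m in ctrl.masks_of(f,th)[:2]:
            c=max(cv2.findContours(m["region"].astype('u1'),0,2)[0],key=cv2.contourArea)
            print(th,m["conf"],m["xy"],cv2.approxPolyDP(c,5,True)[:,0].tolist())
    for th,z in(("crumb_tray",0),("lip_edge",.048),("long_grid",0),("short_grid",0)):
        for s in ctrl.spot_point(f,th)[:2]: print('pt',th,s["conf"],s["xy"],onplane(f,s["xy"],z).round(4))
E
```

```text
pics
{'time': 0.0, 'joint_positions': array([ 7.48337961e+01,  1.51674183e+01,  9.19818980e+01,  1.45376877e-05,
        7.29770462e+01, -2.11564426e+00]), 'joint_vel': array([-0.03815924,  0.01272486,  0.05113259, -0.00375593, -0.01046385,
       -0.12547488]), 'joint_efforts': array([-3.89337984e-04, -5.15121102e+01, -3.67314720e+01,  1.82220065e-04,
        1.29681602e-02,  3.33585170e-06]), 'tool_pos': array([0.15224842, 0.65685307, 0.22997642]), 'tcp_rot': array([-1.79873724e+02, -4.67874959e-03,  1.66949431e+02]), 'wrist_force': array([ 0.67465274, -0.24381106,  0.13999245]), 'ft_torque': array([ 0.03503429, -0.04145746,  0.03529096]), 'gripper_force': 0.0, 'finger_gap': 1.0019399575761612}
scene 565.7741839197986 [-0.36899356 -0.52267241  0.87667469]
crumb_tray 0.83 [339.9, 250.0] [[397, 236], [347, 210], [300, 242], [280, 247], [280, 265], [329, 297], [391, 251]]
long_grid 0.82 [458.3, 319.6] [[448, 279], [418, 343], [471, 363], [496, 295]]
short_grid 0.76 [224.7, 214.3] [[192, 213], [216, 236], [257, 212], [232, 194], [217, 193]]
pt crumb_tray 0.76 [340.4, 254.6] [0.4775 0.0079 0.    ]
pt lip_edge 0.97 [313.8, 257.1] [0.3915 0.0232 0.048 ]
pt long_grid 0.64 [460.6, 317.3] [ 0.4499 -0.306   0.    ]
pt short_grid 0.74 [224.9, 213.8] [0.4467 0.3408 0.    ]
top 506.9257928793397 [0.27645268 0.03604834 1.09593404]
long_grid 0.76 [460.4, 232.1] [[481, 188], [434, 194], [449, 282], [496, 275]]
short_grid 0.83 [165.9, 234.7] [[154, 201], [138, 256], [186, 268], [201, 213]]
pt crumb_tray 0.71 [323.0, 219.9] [0.4754 0.0066 0.    ]
pt lip_edge 0.88 [317.6, 257.2] [0.388  0.0195 0.048 ]
pt long_grid 0.87 [461.3, 231.6] [ 0.4492 -0.2969  0.    ]
pt short_grid 0.67 [170.5, 236.3] [0.4393 0.3391 0.    ]
```

View pics/top0.png

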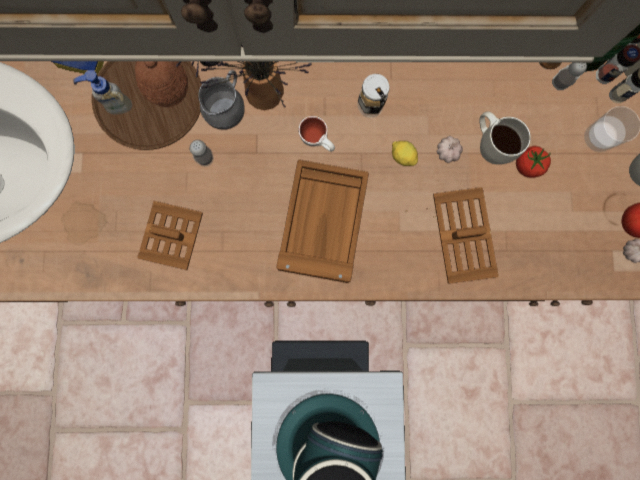

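View pics/scene0.png

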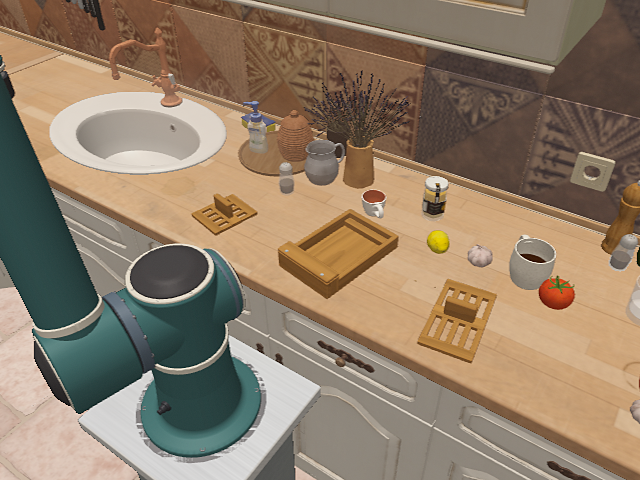

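The top view shows the tray with corners near (297,161), (368,171), (351,280) and (278,271), and its lip at the near end. The long grid is at (461,232) and the short grid at (168,236). The scene view agrees.

The tool can't be tilted by command. I'll pinch the grip across its y faces instead, tilt the grid in the pads against the worktop's front edge, and then insert it.

```bash
cat >> h.py <<'E'
from scipy.optimize import least_squares
def rectfit(obs,p0):
    # obs: list of (frame, local pts Nx3, px Nx2)
    def T(p,L): c,s=np.cos(p[2]),np.sin(p[2]); L=np.array(L,float); return np.c_[p[0]+c*L[:,0]-s*L[:,1],p[1]+s*L[:,0]+c*L[:,1],L[:,2]]
    r=least_squares(lambda p:np.concatenate([(proj(f,T(p,L))-np.array(x)).ravel() for f,L,x in obs]),p0,loss='soft_l1',f_scale=2)
    return r.x,r.fun
E
python3 - <<'E'
from h import *
F={n:ctrl.grab_frame(n) for n in("scene","top")}
t=F["top"];s=F["scene"]
L=[[.121,.078,.038],[.121,-.078,.038],[-.121,-.078,.056],[-.121,.078,.056]]
sp=lambda f,n:ctrl.spot_point(f,n)[0]["xy"]
obs=[(t,L,[[297,161],[368,171],[351,280],[278,271]]),(s,L[:1]+L[1:2],[[347,210],[397,236]])]
for f in(t,s): obs.append((f,[[0,0,0],[-.083,0,.048]],[sp(f,"crumb_tray"),sp(f,"lip_edge")]))
p,r=rectfit(obs,[.476,.007,-.17]);print("tray",p.round(4),np.degrees(p[2]),r.round(1))
G=[[.1,.055,.01],[.1,-.055,.01],[-.1,-.055,.01],[-.1,.055,.01]]
obs=[(t,G,[[434,194],[481,188],[496,275],[449,282]]),(s,G,[[448,279],[496,295],[471,363],[418,343]])]
for f in(t,s): obs.append((f,[[0,0,0]],[sp(f,"long_grid")]))
p,r=rectfit(obs,[.449,-.3,.17]);print("grid",p.round(4),np.degrees(p[2]),r.round(1))
for c,rw in((440,300),(500,300)): print("edge",onplane(t,(c,rw),0))
e=cv2.cvtColor(t["pixels"],6)[285:315,470].astype(int);print(e)
print("cart right",onplane(t,(403,380),0))
E
```

```text
Traceback (most recent call last):
IndexError: list index out of range
```

Call:
arm_command(
  moves=[
    {"x":-0.16,"y":0.03,"spin":0.09},
    {"x":-0.16,"y":0.03,"spin":0.09},
    {"x":-0.16,"y":0.03,"spin":0.09},
    {"x":-0.16,"y":0.03,"spin":0.09},
    {"x":-0.16,"y":0.03,"spin":0.09},
    {"x":-0.16,"y":0.03,"spin":0.09},
  ],
)

```text
invalid input
```

Run:
```python
from h import *
F={n:ctrl.grab_frame(n) for n in("scene","top")}
t=F["top"];s=F["scene"]
L=[[.121,.078,.038],[.121,-.078,.038],[-.121,-.078,.056],[-.121,.078,.056]]
def sp(f,n,loc):
    r=ctrl.spot_point(f,n); return [(f,[loc],[r[0]["xy"]])] if r else []
obs=[(t,L,[[297,161],[368,171],[351,280],[278,271]]),(s,L[:1]+L[1:2],[[347,210],[397,236]])]
for f in(t,s): obs+=sp(f,"crumb_tray",[0,0,0])+sp(f,"lip_edge",[-.083,0,.048])
p,r=rectfit(obs,[.476,.007,-.17]);print("tray",p.round(4),np.degrees(p[2]),r.round(1))
G=[[.1,.055,.01],[.1,-.055,.01],[-.1,-.055,.01],[-.1,.055,.01]]
obs=[(t,G,[[434,194],[481,188],[496,275],[449,282]]),(s,G,[[448,279],[496,295],[471,363],[418,343]])]
for f in(t,s): obs+=sp(f,"long_grid",[0,0,0])
p,r=rectfit(obs,[.449,-.3,.17]);print("grid",p.round(4),np.degrees(p[2]),r.round(1))
for c,rw in((440,300),(500,300)): print("edge",onplane(t,(c,rw),0))
e=cv2.cvtColor(t["pixels"],6)[285:315,470].astype(int);print(e)
print("cart right",onplane(t,(403,380),0), ctrl.get_obs()["time"])
```

```text
tray [ 0.4662  0.0071 -0.1576] -9.027729319172161 [-1.  -0.3 -0.3  0.8  1.1  2.7 -1.  -0.1  0.4 -2.   0.7 -1.  -0.3 -0.3
  0.7  0.3  3.2  0.2 -0.8 -0.3]
grid [ 0.4401 -0.3027  0.1316] 7.537560981141483 [-1.  -0.4  1.2 -0.8  2.6  2.2 -0.7  2.1 -1.6 -1.1  0.2 -1.5  0.2 -2.1
 -1.9 -2.   2.4  0.1  1.7  1.4]
edge [ 0.30003106 -0.24483378  0.        ]
edge [ 0.29974685 -0.37469309  0.        ]
[132 131 131 136 134 136 131 130 130 128 131 133 131 125 108  79 131 168
 174 178 177 174 175 170 170 171 171 170 173 171]
cart right [ 0.13240938 -0.16068506  0.        ] 1.5
```

Call:
arm_command(
  moves=[
    {"grip":1,"x":-0.16,"y":0.03,"z":0,"spin":0.09},
    {"grip":1,"x":-0.16,"y":0.03,"z":0,"spin":0.09},
    {"grip":1,"x":-0.16,"y":0.03,"z":0,"spin":0.09},
    {"grip":1,"x":-0.16,"y":0.03,"z":0,"spin":0.09},
  ],
)

```text
time: 1.9
tool_pos: [0.3409, 0.609, 0.2312]
tcp_rot: [180.0, -0.0, 134.3]
wrist_force: [0.7, 0.9, 0.4]
finger_gap: 1.001
gripper_force: 0.0
```

```bash
cat >> h.py <<'E'
def plan(start,way,grip=1.,v=.048):
    """start (x,y,z,yaw); way: list of (x,y,z,yaw). prints rows; tool down"""
    p=np.array(start,float)
    for w in way:
        w=np.array(w,float); n=int(max(np.ceil(np.linalg.norm(w[:3]-p[:3])/v),np.ceil(abs(w[3]-p[3])/8.4),1))
        q=p.copy()
        for i in range(1,n+1):
            g=q+(w-q)/(n-i+1); d=g[:3]-q[:3]; a=np.radians(q[3])
            tx=round((np.cos(a)*d[0]+np.sin(a)*d[1])/.3,3); ty=round((np.sin(a)*d[0]-np.cos(a)*d[1])/.3,3); tz=round(-d[2]/.3,3); s=round(-(g[3]-q[3])/90,3)
            print('{"grip":%g,"x":%g,"y":%g,"z":%g,"spin":%g},'%(grip,tx,ty,tz,s))
            q=q+np.r_[.3*(np.cos(a)*tx+np.sin(a)*ty),.3*(np.sin(a)*tx-np.cos(a)*ty),-.3*tz,-90*s]
        p=q
    print(p.round(4))
E
python3 - <<'E'
from h import *
plan((.344,.609,.2312,134.3),[(.45,.5,.22,113),(.47,-.1,.2,15),(.444,-.30,.15,9)])
E
```

```text
{"grip":1,"x":-0.127,"y":-0,"z":0.009,"spin":0.059},
{"grip":1,"x":-0.126,"y":0.011,"z":0.009,"spin":0.059},
{"grip":1,"x":-0.125,"y":0.023,"z":0.01,"spin":0.059},
{"grip":1,"x":-0.121,"y":0.035,"z":0.009,"spin":0.06},
{"grip":1,"x":-0.144,"y":-0.055,"z":0.005,"spin":0.084},
{"grip":1,"x":-0.15,"y":-0.036,"z":0.005,"spin":0.084},
{"grip":1,"x":-0.153,"y":-0.016,"z":0.005,"spin":0.084},
{"grip":1,"x":-0.154,"y":0.004,"z":0.005,"spin":0.084},
{"grip":1,"x":-0.152,"y":0.025,"z":0.005,"spin":0.084},
{"grip":1,"x":-0.147,"y":0.044,"z":0.005,"spin":0.084},
{"grip":1,"x":-0.14,"y":0.063,"z":0.005,"spin":0.084},
{"grip":1,"x":-0.131,"y":0.081,"z":0.005,"spin":0.083},
{"grip":1,"x":-0.119,"y":0.098,"z":0.005,"spin":0.084},
{"grip":1,"x":-0.105,"y":0.112,"z":0.005,"spin":0.083},
{"grip":1,"x":-0.09,"y":0.125,"z":0.006,"spin":0.084},
{"grip":1,"x":-0.072,"y":0.136,"z":0.005,"spin":0.083},
{"grip":1,"x":-0.055,"y":0.145,"z":0.006,"spin":0.084},
{"grip":1,"x":-0.051,"y":0.124,"z":0.033,"spin":0.013},
{"grip":1,"x":-0.049,"y":0.125,"z":0.033,"spin":0.013},
{"grip":1,"x":-0.046,"y":0.126,"z":0.034,"spin":0.013},
{"grip":1,"x":-0.043,"y":0.128,"z":0.033,"spin":0.014},
{"grip":1,"x":-0.04,"y":0.128,"z":0.034,"spin":0.013},
[ 0.4441 -0.3     0.1499  9.02  ]
```

Call:
arm_command(
  moves=[
    {"grip":1,"x":-0.127,"y":0,"z":0.009,"spin":0.059},
    {"grip":1,"x":-0.126,"y":0.011,"z":0.009,"spin":0.059},
    {"grip":1,"x":-0.125,"y":0.023,"z":0.01,"spin":0.059},
    {"grip":1,"x":-0.121,"y":0.035,"z":0.009,"spin":0.06},
    {"grip":1,"x":-0.144,"y":-0.055,"z":0.005,"spin":0.084},
    {"grip":1,"x":-0.15,"y":-0.036,"z":0.005,"spin":0.084},
    {"grip":1,"x":-0.153,"y":-0.016,"z":0.005,"spin":0.084},
    {"grip":1,"x":-0.154,"y":0.004,"z":0.005,"spin":0.084},
  ],
)

```text
time: 2.7
tool_pos: [0.4525, 0.314, 0.2141]
tcp_rot: [180.0, -0.0, 82.7]
wrist_force: [0.3, -0.7, -0.0]
finger_gap: 1.001
gripper_force: 0.0
```

Call:
arm_command(
  moves=[
    {"grip":1,"x":-0.152,"y":0.025,"z":0.005,"spin":0.084},
    {"grip":1,"x":-0.147,"y":0.044,"z":0.005,"spin":0.084},
    {"grip":1,"x":-0.14,"y":0.063,"z":0.005,"spin":0.084},
    {"grip":1,"x":-0.131,"y":0.081,"z":0.005,"spin":0.083},
    {"grip":1,"x":-0.119,"y":0.098,"z":0.005,"spin":0.084},
    {"grip":1,"x":-0.105,"y":0.112,"z":0.005,"spin":0.083},
    {"grip":1,"x":-0.09,"y":0.125,"z":0.006,"spin":0.084},
    {"grip":1,"x":-0.072,"y":0.136,"z":0.005,"spin":0.083},
  ],
)

```text
time: 3.5
tool_pos: [0.4664, -0.055, 0.2023]
tcp_rot: [180.0, -0.1, 22.5]
wrist_force: [0.5, -0.3, -0.5]
finger_gap: 0.998
gripper_force: 0.0
```

Call:
arm_command(
  moves=[
    {"grip":1,"x":-0.055,"y":0.145,"z":0.006,"spin":0.084},
    {"grip":1,"x":-0.051,"y":0.124,"z":0.033,"spin":0.013},
    {"grip":1,"x":-0.049,"y":0.125,"z":0.033,"spin":0.013},
    {"grip":1,"x":-0.046,"y":0.126,"z":0.034,"spin":0.013},
    {"grip":1,"x":-0.043,"y":0.128,"z":0.033,"spin":0.014},
    {"grip":1,"x":-0.04,"y":0.128,"z":0.034,"spin":0.013},
    {"grip":1,"x":0,"y":0,"z":0,"spin":0},
  ],
)

```text
time: 4.2
tool_pos: [0.4419, -0.3034, 0.1488]
tcp_rot: [180.0, 0.1, 9.0]
wrist_force: [-0.5, 0.4, -0.0]
finger_gap: 0.999
gripper_force: 0.0
```

Run:
```python
from h import *
t=ctrl.grab_frame("top");s=ctrl.grab_frame("scene")
G=[[.1,.055,.01],[.1,-.055,.01],[-.1,-.055,.01],[-.1,.055,.01]]
A=(t,G,[[434,194],[481,188],[496,275],[449,282]]);B=(s,G,[[448,279],[496,295],[471,363],[418,343]])
for o in([A],[B]):
    p,r=rectfit(o,[.449,-.3,.17]);print(p.round(4),np.degrees(p[2]),r.round(1))
K=[[-.008,-.032,.052],[.008,-.032,.052],[.008,.032,.052],[-.008,.032,.052]]
im0=cv2.imread("pics/top0.png");im1=cv2.imread("pics/scene0.png")
p=[.445,-.302,np.radians(9)]
c,q=np.cos(p[2]),np.sin(p[2])
def W(L): L=np.array(L);return np.c_[p[0]+c*L[:,0]-q*L[:,1],p[1]+q*L[:,0]+c*L[:,1],L[:,2]]
for im,f in((im0,t),(im1,s)):
    for L in(G,K): cv2.polylines(im,[(proj(f,W(L))*16).round().astype(int)],True,(255,0,0),1,16,4)
z=lambda im,x,y,w,h:cv2.resize(im[y:y+h,x:x+w],(400,400*h//w),interpolation=2)
cv2.imwrite("pics/a.png",np.hstack([z(im0,410,175,110,120),z(im1,405,265,110,120)]))
cv2.imwrite("pics/b.png",s["pixels"][200:440,300:620])
```

```text
[ 0.442  -0.3018  0.132 ] 7.564934684394086 [-1.4 -1.2  0.7 -1.6  2.1  1.4 -1.1  1.2]
[ 0.4367 -0.3058  0.1301] 7.454365233916657 [-0.9  0.3  1.1  0.1  1.  -0.2 -1.3 -0.3]
```

View pics/a.png

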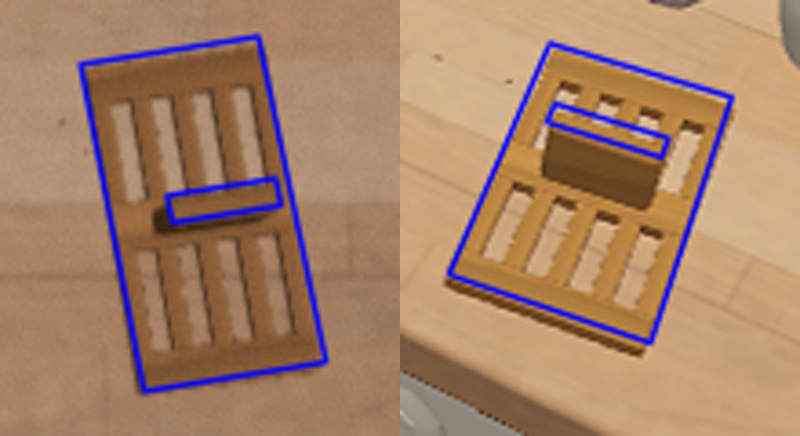

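The overlay matches both views (grip at about (.442, -.303), yaw about 8.5°), so I'll descend and pinch.

Call:
arm_command(
  moves=[
    {"grip":1,"x":0,"y":0,"z":0.14,"spin":0},
    {"grip":1,"x":0,"y":0,"z":0.14,"spin":0},
    {"grip":1,"x":0,"y":0,"z":0.1,"spin":0},
    {"grip":1,"x":0,"y":0,"z":0.056,"spin":0},
    {"grip":1,"x":0,"y":0,"z":0,"spin":0},
    {"grip":1,"x":0,"y":0,"z":0,"spin":0},
  ],
)

```text
time: 4.9
tool_pos: [0.4439, -0.2987, 0.0198]
tcp_rot: [180.0, -0.0, 9.4]
wrist_force: [-0.3, -1.3, 0.4]
finger_gap: 1.0
gripper_force: 0.0
```

Call:
arm_command(
  moves=[
    {"grip":0.6,"x":0,"y":0,"z":0,"spin":0},
    {"grip":0.6,"x":0,"y":0,"z":0,"spin":0},
    {"grip":0.6,"x":0,"y":0,"z":0,"spin":0},
    {"grip":0.6,"x":0,"y":0,"z":0,"spin":0},
    {"grip":0.6,"x":0,"y":0,"z":0,"spin":0},
    {"grip":0.6,"x":0,"y":0,"z":0,"spin":0},
  ],
  squeeze=30,
)

```text
time: 5.5
tool_pos: [0.445, -0.3005, 0.0215]
tcp_rot: [179.8, -0.2, 9.3]
wrist_force: [0.8, 2.1, 6.9]
finger_gap: 0.744
gripper_force: 33.6
```

Run:
```python
from h import *
plan((.4441,-.300,.018,9),[(.444,-.30,.09,9),(.25,-.335,.09,0)],.6,.035)
```

```text
{"grip":0.6,"x":-0,"y":-0,"z":-0.08,"spin":-0},
{"grip":0.6,"x":-0,"y":-0,"z":-0.08,"spin":-0},
{"grip":0.6,"x":-0,"y":-0,"z":-0.08,"spin":-0},
{"grip":0.6,"x":-0.11,"y":0.002,"z":-0,"spin":0.017},
{"grip":0.6,"x":-0.109,"y":0.005,"z":-0,"spin":0.017},
{"grip":0.6,"x":-0.109,"y":0.008,"z":-0,"spin":0.016},
{"grip":0.6,"x":-0.109,"y":0.011,"z":-0,"spin":0.017},
{"grip":0.6,"x":-0.109,"y":0.014,"z":-0,"spin":0.016},
{"grip":0.6,"x":-0.108,"y":0.017,"z":-0,"spin":0.017},
[ 0.2501 -0.335   0.09   -0.    ]
```

Call:
arm_command(
  moves=[
    {"grip":0.6,"x":0,"y":0,"z":-0.08,"spin":0},
    {"grip":0.6,"x":0,"y":0,"z":-0.08,"spin":0},
    {"grip":0.6,"x":0,"y":0,"z":-0.08,"spin":0},
    {"grip":0.6,"x":-0.11,"y":0.002,"z":0,"spin":0.017},
    {"grip":0.6,"x":-0.109,"y":0.005,"z":0,"spin":0.017},
    {"grip":0.6,"x":-0.109,"y":0.008,"z":0,"spin":0.016},
    {"grip":0.6,"x":-0.109,"y":0.011,"z":0,"spin":0.017},
    {"grip":0.6,"x":-0.109,"y":0.014,"z":0,"spin":0.016},
  ],
)

```text
time: 6.3
tool_pos: [0.2801, -0.329, 0.0912]
tcp_rot: [180.0, 0.0, 1.8]
wrist_force: [1.1, -0.4, -3.0]
finger_gap: 0.743
gripper_force: 35.7
```

Call:
arm_command(
  moves=[
    {"grip":0.6,"x":-0.108,"y":0.017,"z":0,"spin":0.017},
    {"grip":0.6,"x":0,"y":0,"z":0,"spin":0},
    {"grip":0.6,"x":0,"y":0,"z":0,"spin":0},
  ],
)

```text
time: 6.6
tool_pos: [0.2488, -0.3354, 0.0913]
tcp_rot: [180.0, -0.0, 0.1]
wrist_force: [1.0, 0.1, -3.7]
finger_gap: 0.745
gripper_force: 35.8
```

Run:
```python
from h import *
s=ctrl.grab_frame("scene");o=ctrl.get_obs();print(o["joint_positions"].round(1),o["wrist_force"])
cv2.imwrite("pics/c.png",s["pixels"])
```

```text
[-56.8  -5.4 130.    0.   55.4  33. ] [-0.31081562  0.35910403 -2.03576916]
```

View pics/c.png

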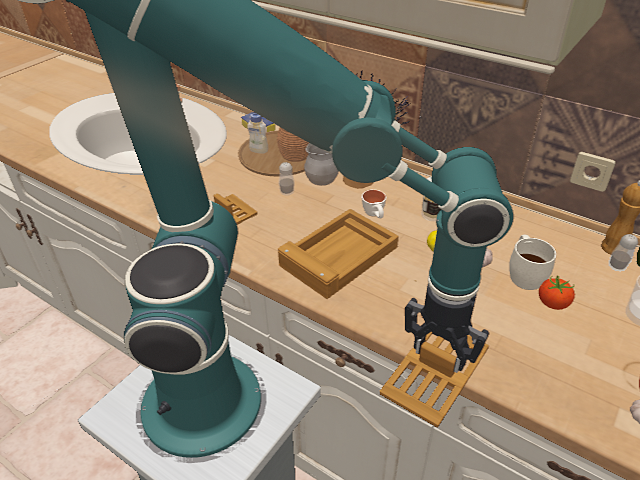

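Call:
arm_command(
  moves=[
    {"grip":0.6,"x":0,"y":0,"z":0.1,"spin":0},
    {"grip":0.6,"x":0,"y":0,"z":0.1,"spin":0},
    {"grip":0.6,"x":0,"y":0,"z":0.03,"spin":0},
    {"grip":0.6,"x":0,"y":0,"z":0.015,"spin":0},
    {"grip":0.6,"x":0,"y":0,"z":0.015,"spin":0},
    {"grip":0.6,"x":0,"y":0,"z":0.015,"spin":0},
    {"grip":0.6,"x":0,"y":0,"z":0,"spin":0},
  ],
  squeeze=25,
)

```text
time: 7.35
tool_pos: [0.2497, -0.3367, 0.0101]
tcp_rot: [179.9, 0.0, 0.4]
wrist_force: [-4.3, 0.5, 2.5]
finger_gap: 0.745
gripper_force: 33.2
```

Run:
```python
from h import *
s=ctrl.grab_frame("scene");o=ctrl.get_obs();print(o["tool_pos"],o["wrist_force"],o["ft_torque"])
cv2.imwrite("pics/d.png",cv2.resize(s["pixels"][270:450,350:530],(600,600)))
```

```text
[ 0.25002345 -0.33677597  0.01023371] [-3.44287842  0.76615116  1.42947823] [ 0.04118258  0.44957875 -0.06173478]
```

View pics/d.png

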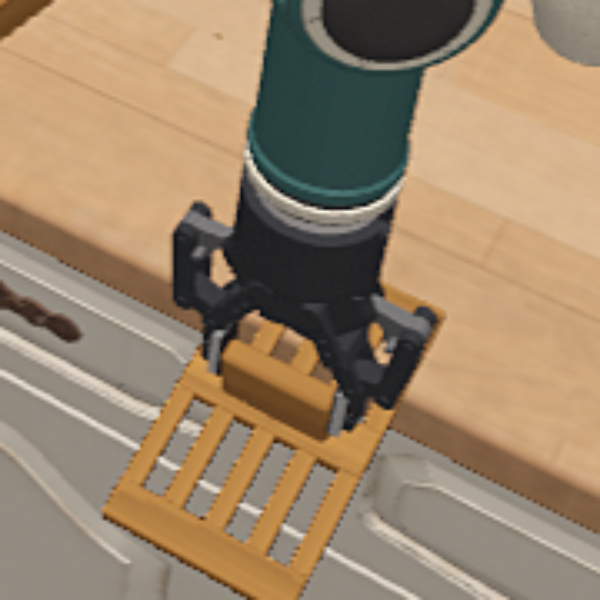

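Call:
arm_command(
  moves=[
    {"grip":0.6,"x":0,"y":0,"z":0.015,"spin":0},
    {"grip":0.6,"x":0,"y":0,"z":0,"spin":0},
    {"grip":0.6,"x":0,"y":0,"z":-0.06,"spin":0},
    {"grip":0.6,"x":0,"y":0,"z":-0.15,"spin":0},
    {"grip":0.6,"x":0,"y":0,"z":-0.15,"spin":0},
    {"grip":0.6,"x":0,"y":0,"z":0,"spin":0},
    {"grip":0.6,"x":0,"y":0,"z":0,"spin":0},
  ],
  squeeze=35,
)

```text
time: 8.1
tool_pos: [0.2508, -0.3369, 0.1143]
tcp_rot: [179.8, -0.2, 0.3]
wrist_force: [-0.3, 0.7, -4.0]
finger_gap: 0.745
gripper_force: 41.3
```

```bash
cat >> h.py <<'E'
E3=np.array([[.1,.055,.01],[.1,-.055,.01],[-.1,-.055,.01],[-.1,.055,.01],[-.1,-.055,0],[-.1,.055,0]])
def gridpts(p,L):  # p: x,y,z of grid origin, yaw, tilt(far end up), rad
    Ry=cv2.Rodrigues(np.array([0,-p[4],0.]))[0];Rz=cv2.Rodrigues(np.array([0,0,p[3]]))[0]
    return (Rz@Ry@np.array(L).T).T+np.array(p[:3])
def maskfit(fs,p0,sig):
    """fit grid pose with outline of masks vs projected hull (IoU), near prior p0 with sigmas"""
    from scipy.optimize import minimize
    L=np.array([[x,y,z] for x in(-.1,.1) for y in(-.055,.055) for z in(0,.01)])
    ms=[]
    for f in fs:
        r=ctrl.masks_of(f,"long_grid")
        if r: ms.append((f,r[0]["region"],r[0]["conf"]))
    def cost(q):
        p=np.array(p0)+q*sig; c=0
        for f,m,_ in ms:
            h=cv2.convexHull(proj(f,gridpts(p,L)).astype('f4')); im=np.zeros((480,640),'u1')
            cv2.fillConvexPoly(im,(h*16).round().astype(int),1,16,4)
            pts=np.argwhere(m)[::7,::-1].astype(float)
            d=np.array([cv2.pointPolygonTest(h,(float(a),float(b)),True) for a,b in pts])
            c+=(np.minimum(d,0)**2).mean()*3+ (1-(im.astype(bool)&m).sum()/max(1,im.sum()))*20
        return c+.1*(q**2).sum()
    r=minimize(cost,np.zeros(5),method='Nelder-Mead',options=dict(maxiter=400,initial_simplex=np.vstack([np.zeros(5),np.eye(5)])))
    return np.array(p0)+r.x*sig,r.fun,[(m.sum(),c) for _,m,c in ms]
E
python3 - <<'E'
from h import *
s=ctrl.grab_frame("scene");t=ctrl.grab_frame("top");o=ctrl.get_obs();x,y,z=o["tool_pos"];print(o["tool_pos"],o["tcp_rot"])
th=.22
p,c,m=maskfit([s,t],[x+.04*th,y,z-.018,0,th],[.006,.006,.006,.04,.08]);print(p.round(4),np.degrees(p[3:]),c,m)
im=s["pixels"].copy();i2=t["pixels"].copy()
for f,i in((s,im),(t,i2)):
    cv2.polylines(i,[(proj(f,gridpts(p,E3[:4]))*16).round().astype(int)],True,(255,0,0),1,16,4)
cv2.imwrite("pics/e.png",np.hstack([cv2.resize(im[240:440,340:540],(400,400)),cv2.resize(i2[220:420,400:600],(400,400))]))
E
```

```text
[ 0.24898635 -0.33443481  0.11113787] [-1.79903878e+02  5.15311247e-02  2.88070803e-01]
[ 0.2586 -0.3381  0.0904  0.0084  0.2158] [ 0.48254777 12.36555092] 19.43381952996457 [(np.int64(3829), 0.8), (np.int64(3022), 0.66)]
```

View pics/e.png

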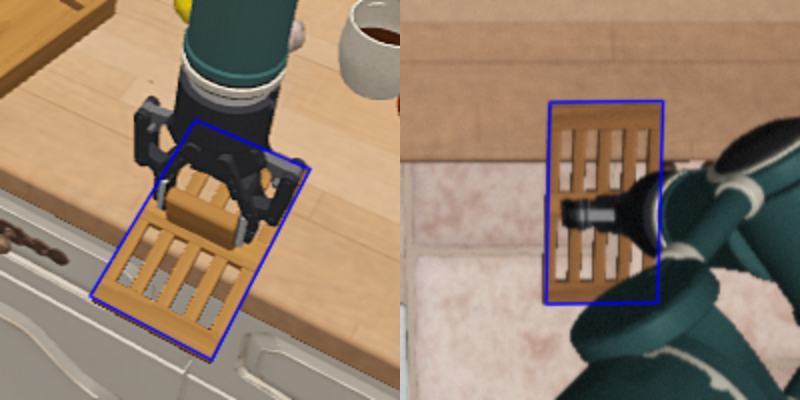

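The overlay fits: the grid is held at about 12.4° tilt, near end low. Next I'll check the tray pose closely.

Run:
```python
from h import *
t=ctrl.grab_frame("top");s=ctrl.grab_frame("scene")
def W(p,L): L=np.array(L,float);c,q=np.cos(p[2]),np.sin(p[2]);return np.c_[p[0]+c*L[:,0]-q*L[:,1],p[1]+q*L[:,0]+c*L[:,1],L[:,2]]
lines=[[[.121,.078,.038],[.121,-.078,.038],[-.121,-.078,.038],[-.121,-.078,.056],[-.121,.078,.056],[-.121,.078,.038],[.121,.078,.038]],
[[-.083,-.078,.056],[-.083,.078,.056]],[[.107,.066,.038],[.107,-.066,.038]],[[.087,.066,.024],[.087,-.066,.024]],[[.121,-.078,0],[-.121,-.078,0],[-.121,.078,0]]]
out=[]
for n,f,(x,y,w,h) in(("top",t,(265,150,120,140)),("scene",s,(270,200,140,110))):
    im=cv2.imread(f"pics/{n}0.png");k=400/w;im=cv2.resize(im[y:y+h,x:x+w],None,fx=k,fy=k,interpolation=2)
    for p,col in(([.4662,.0071,-.1576],(255,0,0)),([.4722,.0071,-.1576],(0,255,0))):
        for l in lines: cv2.polylines(im,[(((proj(f,W(p,l))+.5-[x,y])*k-.5)*16).round().astype(int)],False,col,1,16,4)
    im=im[:467];out.append(cv2.copyMakeBorder(im,0,467-im.shape[0],0,0,0))
cv2.imwrite("pics/f.png",np.hstack(out))
```

```text
(no output)
```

View pics/f.png

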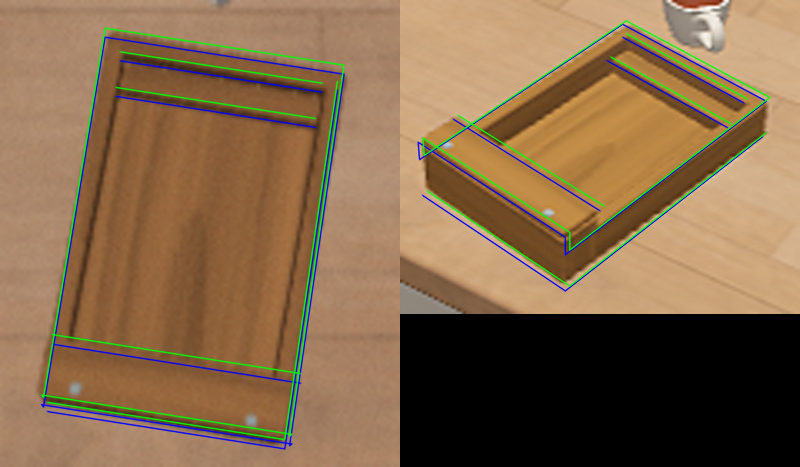

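Run:
```python
from h import *
plan((.2501,-.335,.111,0),[(.26,-.31,.145,0),(.488,.005,.125,-9.2)],.6,.042)
```

```text
{"grip":0.6,"x":0.017,"y":-0.042,"z":-0.057,"spin":-0},
{"grip":0.6,"x":0.016,"y":-0.041,"z":-0.056,"spin":-0},
{"grip":0.6,"x":0.076,"y":-0.105,"z":0.007,"spin":0.01},
{"grip":0.6,"x":0.074,"y":-0.106,"z":0.007,"spin":0.01},
{"grip":0.6,"x":0.073,"y":-0.107,"z":0.007,"spin":0.01},
{"grip":0.6,"x":0.071,"y":-0.109,"z":0.006,"spin":0.01},
{"grip":0.6,"x":0.069,"y":-0.11,"z":0.007,"spin":0.01},
{"grip":0.6,"x":0.068,"y":-0.111,"z":0.006,"spin":0.01},
{"grip":0.6,"x":0.066,"y":-0.112,"z":0.007,"spin":0.011},
{"grip":0.6,"x":0.064,"y":-0.113,"z":0.006,"spin":0.01},
{"grip":0.6,"x":0.062,"y":-0.113,"z":0.007,"spin":0.011},
{"grip":0.6,"x":0.06,"y":-0.115,"z":0.006,"spin":0.01},
[ 4.882e-01  5.100e-03  1.251e-01 -9.180e+00]
```

Call:
arm_command(
  moves=[
    {"grip":0.6,"x":0.017,"y":-0.042,"z":-0.057,"spin":0},
    {"grip":0.6,"x":0.016,"y":-0.041,"z":-0.056,"spin":0},
    {"grip":0.6,"x":0.076,"y":-0.105,"z":0.007,"spin":0.01},
    {"grip":0.6,"x":0.074,"y":-0.106,"z":0.007,"spin":0.01},
    {"grip":0.6,"x":0.073,"y":-0.107,"z":0.007,"spin":0.01},
    {"grip":0.6,"x":0.071,"y":-0.109,"z":0.006,"spin":0.01},
    {"grip":0.6,"x":0.069,"y":-0.11,"z":0.007,"spin":0.01},
  ],
)

```text
time: 9.1
tool_pos: [0.3725, -0.1507, 0.1349]
tcp_rot: [-180.0, 0.1, -4.3]
wrist_force: [0.3, 0.1, -2.5]
finger_gap: 0.745
gripper_force: 41.2
```

Call:
arm_command(
  moves=[
    {"grip":0.6,"x":0.068,"y":-0.111,"z":0.006,"spin":0.01},
    {"grip":0.6,"x":0.066,"y":-0.112,"z":0.007,"spin":0.011},
    {"grip":0.6,"x":0.064,"y":-0.113,"z":0.006,"spin":0.01},
    {"grip":0.6,"x":0.062,"y":-0.113,"z":0.007,"spin":0.011},
    {"grip":0.6,"x":0.06,"y":-0.115,"z":0.006,"spin":0.01},
    {"grip":0.6,"x":0,"y":0,"z":0,"spin":0},
    {"grip":0.6,"x":0,"y":0,"z":0,"spin":0},
  ],
)

```text
time: 9.8
tool_pos: [0.4852, 0.0064, 0.125]
tcp_rot: [180.0, 0.2, -8.8]
wrist_force: [-1.2, 0.4, -3.4]
finger_gap: 0.743
gripper_force: 41.6
```

Run:
```python
from h import *
s=ctrl.grab_frame("scene");t=ctrl.grab_frame("top");o=ctrl.get_obs();x,y,z=o["tool_pos"];print(o["tool_pos"],o["tcp_rot"],o["time"])
th=.216;a=np.radians(-9.2)
x,y,z=.4882,.0051,.1251
p,c,m=maskfit([s,t],[x+.0085,y,z-.0205,a,th],[.006,.006,.006,.04,.06]);print(p.round(4),np.degrees(p[3:]),c,m)
im=s["pixels"].copy();i2=t["pixels"].copy()
for f,i in((s,im),(t,i2)):
    for n in("lip_edge",):
        for q in ctrl.spot_point(f,n)[:1]: print(q,onplane(f,q["xy"],.048))
    cv2.polylines(i,[(proj(f,gridpts(p,E3[:4]))*16).round().astype(int)],True,(255,0,0),1,16,4)
cv2.imwrite("pics/g.png",np.hstack([cv2.resize(im[150:350,230:430],(400,400)),cv2.resize(i2[110:310,220:420],(400,400))]))
```

```text
[0.48459382 0.00530823 0.12523605] [ 1.79962672e+02  1.43793187e-01 -8.91357849e+00] 9.9
[ 0.4937  0.0047  0.1027 -0.1412  0.2207] [-8.0927015  12.64260224] 23.02125576245052 [(np.int64(2658), 0.56), (np.int64(713), 0.56)]
{'xy': [311.4, 256.9], 'conf': 0.73} [0.38915483 0.0279872  0.048     ]
```

View pics/g.png

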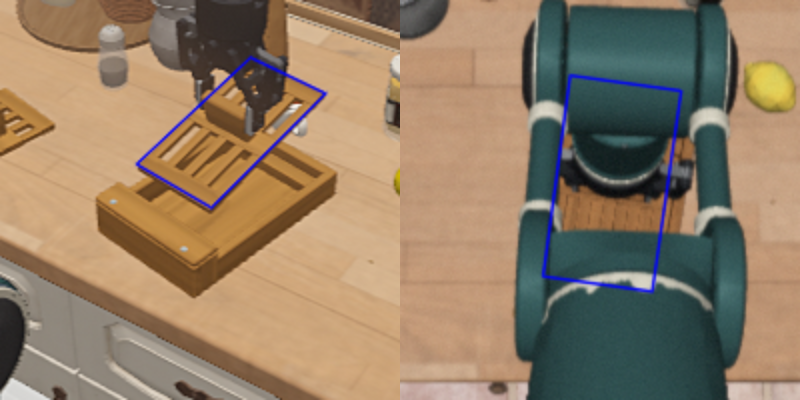

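The grid is above the tray, tilted and aligned. I'll lower it clear of the lip, then slide the near end under.

Call:
arm_command(
  moves=[
    {"grip":0.6,"x":0,"y":0,"z":0.08,"spin":0},
    {"grip":0.6,"x":0,"y":0,"z":0.06,"spin":0},
    {"grip":0.6,"x":0,"y":0,"z":0.043,"spin":0},
    {"grip":0.6,"x":0,"y":0,"z":0,"spin":0},
    {"grip":0.6,"x":0,"y":0,"z":0,"spin":0},
  ],
)

```text
time: 10.6
tool_pos: [0.4858, 0.0055, 0.0716]
tcp_rot: [180.0, 0.0, -8.9]
wrist_force: [-0.5, -0.3, -3.4]
finger_gap: 0.739
gripper_force: 41.4
```

Call:
arm_command(
  moves=[
    {"grip":0.6,"x":-0.02,"y":0,"z":0,"spin":0},
    {"grip":0.6,"x":-0.02,"y":0,"z":0,"spin":0},
    {"grip":0.6,"x":-0.02,"y":0,"z":0,"spin":0},
    {"grip":0.6,"x":0,"y":0,"z":0,"spin":0},
  ],
)

```text
time: 11.0
tool_pos: [0.4669, 0.0088, 0.0715]
tcp_rot: [180.0, 0.0, -8.9]
wrist_force: [0.8, -0.6, -3.2]
finger_gap: 0.745
gripper_force: 41.5
```

Run:
```python
from h import *
s=ctrl.grab_frame("scene");o=ctrl.get_obs();print(o["tool_pos"],o["wrist_force"],o["ft_torque"])
cv2.imwrite("pics/h.png",cv2.resize(s["pixels"][180:310,260:420],(800,600*650//600-50)))
```

```text
[0.46751102 0.00869659 0.07159134] [ 0.18713385 -0.18830147 -2.12292222] [-0.03826116  0.02079319  0.00744333]
```

View pics/h.png

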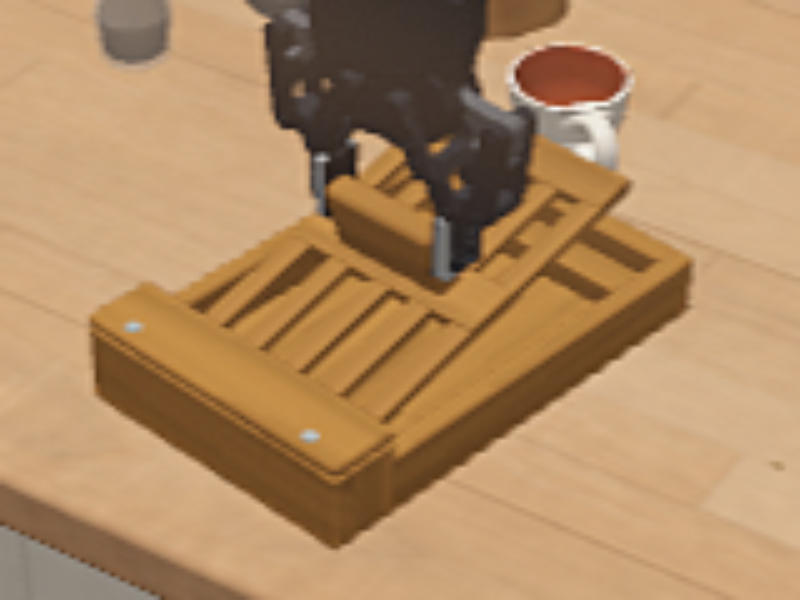

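The picture shows the near end under the lip and the far end raised over the far wall, with no contact force. I'll go a little deeper and then swing it down.

Call:
arm_command(
  moves=[
    {"grip":0.6,"x":-0.015,"y":0,"z":0,"spin":0},
    {"grip":0.6,"x":-0.015,"y":0,"z":0,"spin":0},
    {"grip":0.6,"x":0,"y":0,"z":0,"spin":0},
  ],
)

```text
time: 11.35
tool_pos: [0.4582, 0.0101, 0.0712]
tcp_rot: [180.0, 0.1, -8.9]
wrist_force: [-0.9, -0.8, -3.4]
finger_gap: 0.741
gripper_force: 41.5
```

Call:
arm_command(
  moves=[
    {"grip":0.6,"x":0,"y":0,"z":0.015,"spin":0},
    {"grip":0.6,"x":0.008,"y":0,"z":0.012,"spin":0},
    {"grip":0.6,"x":0.008,"y":0,"z":0.012,"spin":0},
    {"grip":0.6,"x":0,"y":0,"z":0,"spin":0},
  ],
  squeeze=25,
)

```text
time: 11.75
tool_pos: [0.4654, 0.0091, 0.0599]
tcp_rot: [-180.0, -0.1, -8.9]
wrist_force: [2.2, -0.4, 2.0]
finger_gap: 0.742
gripper_force: 42.6
```

Call:
arm_command(
  moves=[
    {"grip":0.6,"x":0.008,"y":0,"z":0.012,"spin":0},
    {"grip":0.6,"x":0.008,"y":0,"z":0.012,"spin":0},
    {"grip":0.6,"x":0.008,"y":0,"z":0.012,"spin":0},
    {"grip":0.6,"x":0,"y":0,"z":0,"spin":0},
  ],
)

```text
time: 12.15
tool_pos: [0.4711, 0.0081, 0.0484]
tcp_rot: [180.0, 0.0, -8.9]
wrist_force: [2.0, -0.3, 1.6]
finger_gap: 0.742
gripper_force: 43.1
```

Run:
```python
from h import *
s=ctrl.grab_frame("scene");o=ctrl.get_obs();print(o["tool_pos"],o["wrist_force"],o["ft_torque"])
cv2.imwrite("pics/i.png",cv2.resize(s["pixels"][180:310,260:420],(800,600)))
```

```text
[0.47090058 0.0080648  0.04846728] [2.23173534 0.08355727 0.17912757] [ 0.07871882 -0.01998196  0.00932427]
```

View pics/i.png

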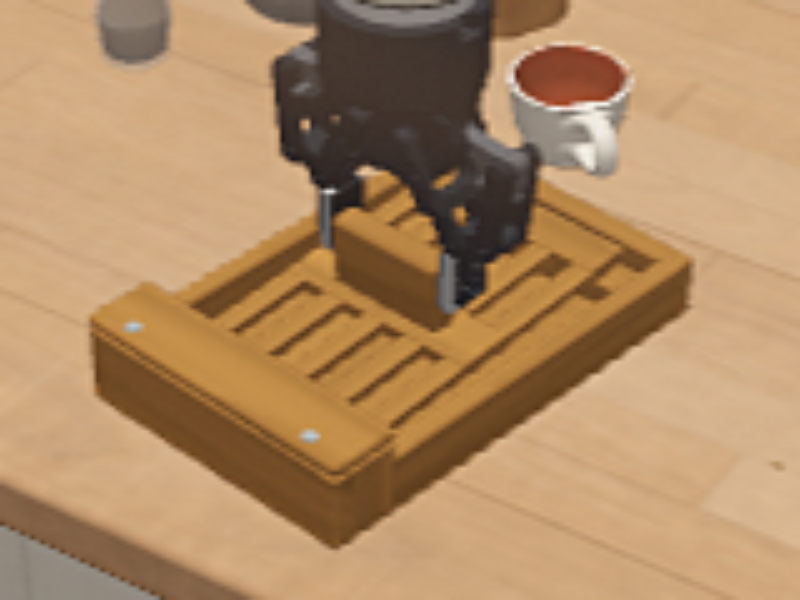

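The grid is almost flat inside the tray. I'll press the last few millimetres.

Call:
arm_command(
  moves=[
    {"grip":0.6,"x":0.002,"y":0,"z":0.008,"spin":0},
    {"grip":0.6,"x":0,"y":0,"z":0.006,"spin":0},
    {"grip":0.6,"x":0,"y":0,"z":0,"spin":0},
    {"grip":0.6,"x":0,"y":0,"z":0,"spin":0},
  ],
)

```text
time: 12.6
tool_pos: [0.4714, 0.008, 0.0446]
tcp_rot: [180.0, 0.0, -8.9]
wrist_force: [1.6, -1.4, 1.3]
finger_gap: 0.737
gripper_force: 43.4
```

Call:
arm_command(
  moves=[
    {"grip":0.6,"x":0,"y":0,"z":0.006,"spin":0},
    {"grip":0.6,"x":0,"y":0,"z":0,"spin":0},
    {"grip":0.6,"x":0,"y":0,"z":0,"spin":0},
  ],
)

```text
time: 12.9
tool_pos: [0.4717, 0.0079, 0.0435]
tcp_rot: [180.0, -0.0, -8.9]
wrist_force: [0.6, -0.8, 7.2]
finger_gap: 0.743
gripper_force: 44.0
```

Call:
arm_command(
  moves=[
    {"grip":0.6,"x":0,"y":0,"z":0.006,"spin":0},
    {"grip":0.6,"x":0,"y":0,"z":0,"spin":0},
    {"grip":0.6,"x":0,"y":0,"z":0,"spin":0},
  ],
)

```text
time: 13.2
tool_pos: [0.4717, 0.0079, 0.0435]
tcp_rot: [180.0, 0.0, -8.9]
wrist_force: [-5.6, -0.0, 22.9]
finger_gap: 0.741
gripper_force: 45.7
```

The force jump at constant height means the grid is seated on both ledges. Release and retreat.

Call:
arm_command(
  moves=[
    {"grip":0.6,"x":0,"y":0,"z":-0.01,"spin":0},
    {"grip":1,"x":0,"y":0,"z":0,"spin":0},
    {"grip":1,"x":0,"y":0,"z":0,"spin":0},
    {"grip":1,"x":0,"y":0,"z":0,"spin":0},
    {"grip":1,"x":0,"y":0,"z":0,"spin":0},
  ],
)

```text
time: 13.7
tool_pos: [0.4709, 0.008, 0.0435]
tcp_rot: [180.0, 0.1, -8.9]
wrist_force: [0.1, 1.0, -0.3]
finger_gap: 1.0
gripper_force: 0.0
```

Call:
arm_command(
  moves=[
    {"grip":1,"x":0,"y":0,"z":-0.05,"spin":0},
    {"grip":1,"x":0,"y":0,"z":-0.12,"spin":0},
    {"grip":1,"x":0,"y":0,"z":-0.15,"spin":0},
    {"grip":1,"x":0,"y":0,"z":-0.15,"spin":0},
    {"grip":1,"x":0,"y":-0.15,"z":0,"spin":0},
    {"grip":1,"x":0,"y":-0.15,"z":0,"spin":0},
    {"grip":1,"x":0,"y":-0.15,"z":0,"spin":0},
    {"grip":1,"x":0,"y":-0.15,"z":0,"spin":0},
  ],
)

```text
time: 14.5
tool_pos: [0.4995, 0.1873, 0.1851]
tcp_rot: [-180.0, -0.0, -8.9]
wrist_force: [0.7, -0.2, -0.2]
finger_gap: 0.999
gripper_force: 0.0
```

Run:
```python
from h import *
s=ctrl.grab_frame("scene");t=ctrl.grab_frame("top");o=ctrl.get_obs();print(o["tool_pos"],o["wrist_force"],o["finger_gap"],o["time"])
p,c,m=maskfit([s,t],[.471,.0075,.024,np.radians(-9),0],[.006,.006,.004,.04,.05]);print(p.round(4),np.degrees(p[3:]),c,m)
for f in(s,t):
    for n,z in(("short_grid",0),("long_grid",.024),("crumb_tray",0),("lip_edge",.048)):
        for q in ctrl.spot_point(f,n)[:1]: print(n,q["conf"],onplane(f,q["xy"],z).round(4))
```

```text
[0.49990033 0.19047165 0.18507566] [-0.06342977 -0.81907571  0.57083561] 0.9985121263746329 14.6
[ 0.4778  0.0056  0.0247 -0.1365 -0.1357] [-7.82369234 -7.77338629] 14.247311478276188 [(np.int64(2042), 0.92), (np.int64(2897), 0.87)]
short_grid 0.88 [0.4525 0.3466 0.    ]
long_grid 0.88 [ 0.4625 -0.0019  0.024 ]
crumb_tray 0.82 [ 0.4796  0.0079 -0.    ]
lip_edge 0.92 [0.3807 0.0157 0.048 ]
long_grid 0.73 [0.4671 0.0077 0.024 ]
crumb_tray 0.92 [0.4738 0.0121 0.    ]
lip_edge 0.92 [0.383  0.0239 0.048 ]
```

Run:
```python
from h import *
for n in("scene","top"):
    f=ctrl.grab_frame(n);r=ctrl.masks_of(f,"long_grid")
    c=max(cv2.findContours(r[0]["region"].astype('u1'),0,2)[0],key=cv2.contourArea)
    print(n,cv2.approxPolyDP(c,4,True)[:,0].tolist())
    for z,tilt in((.024,0),(.034,.1)): print(proj(f,gridpts([.471,.0075,z,-.157,tilt],E3[:2])).round(1).tolist())
    K=[[x,y,.052] for x in(-.008,.008) for y in(-.032,.032)]
    print('grip',proj(f,gridpts([.471,.0075,.024,-.157,0],K)).round(0).tolist())
```

```text
scene [[382, 237], [348, 219], [329, 227], [305, 249], [321, 244], [312, 254], [316, 256], [329, 248], [322, 261], [338, 253], [329, 266], [345, 257], [339, 272]]
[[349.7, 215.8], [385.1, 235.1]]
[[349.5, 209.6], [385.2, 228.8]]
grip [[348.0, 239.0], [327.0, 227.0], [353.0, 235.0], [331.0, 223.0]]
top [[307, 173], [293, 250], [298, 250], [305, 226], [304, 254], [309, 253], [315, 228], [319, 254], [328, 229], [330, 259], [335, 233], [340, 231], [337, 259], [342, 261], [354, 180]]
[[304.8, 170.0], [355.3, 177.8]]
[[304.6, 168.1], [356.1, 176.0]]
grip [[338.0, 222.0], [307.0, 217.0], [340.0, 214.0], [309.0, 209.0]]
```

The far corners match the flat, seated prediction, so I'll hand in.

```bash
python3 -c "
from rig import ctrl
print(ctrl.sign_off())"
```

```text
the job is handed in; nothing more can be done
None
```

The long grid was hooked under the lip with its far end raised, swung down flat onto the tray's ledges and let go; I didn't touch the short grid, and handed the job in at about 15 s with no verdict shown.

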